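# Load-test a tool battery

## Task

Lower the orange-striped battery pack into the well of the yellow bench tester, its red and grey contacts at the same end as the tester's, and let go of it once it sits flat on the well's floor (lower it, do not drop it). Then turn the red spring-return load dial clockwise past its first two clicks to the third, the red mark, without forcing it further, and hold it there: the program finishes while the gripper is still holding the dial at the red mark. Leave the blue-striped pack, the jar and the wrench where they are.

Things in the scene. Friction and masses are not known exactly. Their poses are not given: they have to be found in the camera images.
- pack: The battery pack to test: black block 92 x 58 x 50 mm (its x, y, z), about 0.4 kg (hidden variation 0.8 to 1.3 times), an orange band round it on its -x half, red and grey contact strips on top at its +x end. It stands on the table. Origin: centre of its underside; z up.
- pack_contacts (a point): Point on the pack at the middle of the lower edge of its contact end, 46 mm along the pack's +x from its origin.
- tester: Battery load tester, fixed to the bench: yellow box with a black top, 170 (x) x 310 (y) x 75 mm high. Origin: centre of its underside, z up, its front (meter and lamps) is -x. In its top: the rectangular well, centred 75 mm to +y of the origin, and the dial, whose axis is 85 mm to -y of the origin.
- well_floor (a point): Centre of the well's flat floor, 53 mm above the table and 22 mm below the tester's top. The well is 102 (tester x) x 68 mm (tester y), so the pack has 5 mm play on every side; the seated pack's top is 28 mm above the tester's top. The axes are the tester's: the seated pack's x axis points along the tester's +x.
- well_contacts (a point): Point on the well's floor 46 mm along the tester's +x from well_floor, at the end where the tester has its red and grey contact strips. The seated pack's pack_contacts lies here.
- load_dial (a joint): Angle of the load dial in rad, 0 at rest (white mark), growing clockwise seen from above, axis vertical. Clicks at 0.4 (green mark), 0.8 (yellow mark) and 1.2 (red mark, the third); end stop at 1.6. A spring of about 0.08 + 0.10 x angle N m, with a click ripple of +-0.05 N m and 0.008 N m of friction, always turns it right back to 0 when released.
- dial_grip (a point): On the dial's axis, 34 mm above the tester's top (109 mm above the table), 7 mm below the top of the red grip bar. The bar stands across the dial: 56 mm long, 14 mm thick, from 9 to 41 mm above the tester's top, a white line at its pointer end. Under it is a black disc of radius 32 mm, up to 10 mm above the tester's top; the dark metal face of radius 60 mm with the marks is flat.
- dial_pointer (a point): At the pointer end of the grip bar, 28 mm from the axis and at the height of dial_grip. Turns with the dial; the bar lies along the line from dial_grip to it. With the dial at 0 the bar points 0.6 rad to the left (anticlockwise) of the tester's +x, at the red mark 0.6 rad to the right of it.
- dial_mark3 (a point): The red mark on the dial face, third click, 48 mm from the dial's axis, on the tester's top; 0.6 rad clockwise of the tester's +x.
- spare_pack: Another pack of the same shape with a blue band; not to be tested. Origin: centre of its underside.
- jar: Closed glass jar with a green cap, 64 mm across, 90 mm high, standing on the table. Origin: centre of its underside.
- wrench: Steel wrench, 170 mm long, lying on the table..
Things that resemble listed ones, but are neither listed nor needed, are in the scene too. What is shaped like the pack but pink or purple is not meant.

How it is judged:
On the way, in this order (a step that is already met when the one before it is completed fails the run):
1. the orange-striped pack sits on the well's floor, contacts to contacts, let go, with the dial still at rest (z of pack in the frame of well_floor below 0.005 m and horizontal distance between pack and well_floor below 0.01 m and horizontal distance between pack_contacts and well_contacts below 0.014 m and angle between pack's own z axis and vertical below 0.08 rad and contact force between the fingers and pack below 0.1 N and value of joint load_dial below 0.2 rad), for 0.3 s.
2. the gripper has turned the dial past its second click (value of joint load_dial above 0.85 rad and contact force between the fingers and load_dial above 1 N).
3. the gripper holds the dial at the third click (value of joint load_dial between 1.05 and 1.35 rad and contact force between the fingers and load_dial above 1 N), for 1 s.
At the end, for the whole second after the job is handed in: The dial is held still by the gripper at the third click (1.2 rad, within 0.15), with the orange-striped pack let go, flat on the well's floor (within 5 mm, 10 mm sideways), contact end at the contact end (within 14 mm), and the blue-striped pack, jar and wrench within 30 mm of where they were (all of step 3 and z of pack in the frame of well_floor below 0.005 m and horizontal distance between pack and well_floor below 0.01 m and horizontal distance between pack_contacts and well_contacts below 0.014 m and angle between pack's own z axis and vertical below 0.08 rad and contact force between pack and load_dial below 0.1 N and contact force between the fingers and pack below 0.1 N and velocity of joint load_dial between -0.2 and 0.2 rad/s and distance of each of spare_pack, jar, wrench from where it was at the start of the episode below 0.03 m); the arm keeps its last pose, push and grip.
It fails at once if the dial is forced well beyond the third click (over 1.42 rad) (value of joint load_dial above 1.42 rad).
It fails at once if the pack is dropped: it is in the air (underside more than 90 mm above the table), carried by nothing (height (world z) of pack above 0.09 m and contact force between pack and anything else below 0.02 N).
It fails at once if the blue-striped pack is moved by more than 30 mm (distance of spare_pack from where it was at the start of the episode above 0.03 m).
It fails at once if the jar is moved by more than 30 mm (distance of jar from where it was at the start of the episode above 0.03 m).
It fails at once if the wrench is moved by more than 30 mm (distance of wrench from where it was at the start of the episode above 0.03 m).
It also fails if it takes over 56 s, if anything falls off the work surface, if the arm or the gripper's body presses on something with over 40 N, if the wrist force passes 120 N, or if a joint passes its speed limit or range.

## Robot

A 7-joint arm with a two-finger parallel gripper is mounted at the origin on the work surface. World frame = base frame: x ahead of the robot, y to its left, z up, the work surface at z = 0. Lengths are in m, angles in rad, forces in N, time in s.
With the tool pointing down it reaches from about 0.35 to 0.9 m from the base axis. Payload 8.1 kg.
Tool frame: the origin (TCP) lies midway between the tips of the shut fingers; the grasp point (between the pads) lies grasp_offset behind it (grasp_offset is the distance from the TCP to the grasp point, in m); z points along the fingers, y is the line along which they close (so a half turn about z gives the same grasp; the last joint's range is limited). The gripper opens to 92 mm and grips with 3 to 60 N. Pads are 19 mm wide; open, the fingers measure 130 mm over their backs; the gripper's body (75 mm by 190 mm) begins 47 mm behind the grasp point.
Start: joints at [-1.377, 0.434, 0.025, 1.573, -0.012, 1.134, -0.075], TCP at [0.183, 0.598, 0.227] pointing down, gripper open.
Joint ranges: [-2.62, 2.62], [-0.44, 2.09], [-1.27, 1.32], [0.08, 2.57], [-1.32, 4.46], [0.12, 2], [-2.74, 2.74]. Speed limits (rad/s): [2.22, 2.22, 3.01, 3.01, 3.14, 3.14, 3.14].

## Interface

Orientations are given as a rotation vector (axis times angle).
In Python, from station import get_state, capture, camera_info, finish_job, grasp_offset gives the robot as it stands.
- The arm moves only by the tool move_arm, never from a script. Its argument "increments" is one flat list of numbers, 5 for each row, row after row: the shift along the tool's x, y, z in m, then the turn about the tool's z in rad, then the finger opening in m, from 0 to 0.0918. In form: [tx, ty, tz, roll, gripper, tx, ty, tz, roll, gripper, ...]. A call has 1 to 10 rows; each row shifts and turns the commanded pose from where the row before left it, along the tool's axes as they then stand; what a row does not reach is not made up. A row lasts 1/10 s, in which the tool goes at most 50 mm and 8.59 degrees, less where a joint would pass 70% of its speed; a pose out of reach is approached as far as the arm can. A call with a gripper value outside its range is refused whole. The fingers move at their own pace and stop on an object; "grip_force" is the grip in N (left out, the last holds). Time passes only in rows, so rows that do not move let the fingers close. It gives the time, the measured TCP pose, the force, the opening and the grip force at its end, in the units of the state.
- get_state(): the state, without advancing time (a new reading comes with each control period).
- capture(name): name is "side" or "top" or "wrist"; returns the picture (400x640x3 uint8, red, green, blue); there is no depth.
- camera_info(name): a dict with "intrinsics" (3x3 intrinsics, pixels), "R" (3x3) and "t" (3): a world point X has camera coordinates R X + t; the wrist camera has in their place "tool_from_camera" (4x4, takes a point from camera to tool coordinates, whose origin is the TCP and whose axes are the flange's). Camera axes: x right, y down, z forward; pixel columns grow to the right and rows downward; lengths in m; the calibration is good to about 2 mm. A picture is of the moment at which its call begins: read the wrist's pose just before it. camera_info takes no time and is no camera call.
- finish_job(): hands the job in; it is judged then, once.
The state is a dict: "time": time; "qpos": joint angles; "joint_velocities": joint speeds; "tau": joint torques, N m; "eef_pos": TCP position; "eef_rot": TCP orientation; "wrist_force": force on the tool from outside, world axes, zero at the start; "wrist_torque": the same for the moment, N m; "gripper_width": finger opening in m; "grasp_force": force on a finger pad.
Only numpy, scipy, OpenCV 4.12 (cv2) and the standard library are available. Lean on these libraries where they do the work, as an engineer would, in place of code of your own. Each camera call takes 0.05 s, during which the arm holds its last target. There are 200 camera calls.

## Working session

There is one attempt and no reset: what is moved stays moved. The work goes in short steps, Python scripts to look and compute and a tool call to move; the robot and the scene stay as the last step left them, time stands still between calls to the robot, and variables do not carry over. Pictures are saved under pics/ and viewed, at most 10 in all, crops included, and the job is handed in when it is done.

Besides the shell and the picture viewer there is one more tool, called after "Emit:" as name(argument=value, ...) on one line, values as JSON. move_arm: Moves the arm, as the interface text tells. Its arguments: {"type":"object","properties":{"increments":{"type":"array","items":{"type":"number"}},"grip_force":{"type":"number"}},"required":["increments"]}

```bash
mkdir -p pics; cat > h.py <<'E'
import numpy as np, cv2
from station import *
from scipy.spatial.transform import Rotation as Ro
def grab(n,f):
    s=get_state(); im=np.array(capture(n)); cv2.imwrite('pics/'+f,im[:,:,::-1]); return s,im
def ray(cam,uv,s=None):
    c=camera_info(cam); K=np.array(c['intrinsics']); d=np.linalg.inv(K)@np.array([uv[0],uv[1],1.])
    if cam!='wrist':
        R=np.array(c['R']);t=np.array(c['t']); return -R.T@t, R.T@d
    T=np.array(c['tool_from_camera']); Rt=Ro.from_rotvec(s['eef_rot']).as_matrix()
    return Rt@T[:3,3]+np.array(s['eef_pos']), Rt@T[:3,:3]@d
def onz(cam,uv,z,s=None):
    o,d=ray(cam,uv,s); return o+d*(z-o[2])/d[2]
E
python3 - <<'E'
from h import *
a=[grab(n,n+'0.png')[1] for n in('top','side')]
s=get_state();print(s,grasp_offset if not callable(grasp_offset) else grasp_offset())
print(Ro.from_rotvec(s['eef_rot']).as_matrix().round(3)); print(camera_info('wrist'))
E
```

```text
{'time': 0.1, 'qpos': array([-1.37660741,  0.43512367,  0.02498133,  1.57396582, -0.01161018,
        1.13400825, -0.07511428]), 'joint_velocities': array([-8.49300126e-04, -1.27133387e-03, -5.26218649e-05, -1.93230080e-03,
       -1.20140273e-03,  6.83582404e-04, -9.04076207e-04]), 'tau': array([ 3.73431685e-03, -6.69124389e+01,  9.88173075e-01, -3.15147007e+01,
       -6.05181581e-02,  3.73775326e-02,  3.17545823e-05]), 'eef_pos': array([0.18270342, 0.59723933, 0.22605753]), 'eef_rot': array([-4.64620269e-01, -3.10696015e+00,  2.13206155e-03]), 'wrist_force': array([ 0.16621359, -1.08628926,  0.05486559]), 'wrist_torque': array([-0.04427393,  0.02674017, -0.02855179]), 'grasp_force': 0.0, 'gripper_width': 0.09188132333786346} 0.0188
[[-0.956  0.293 -0.   ]
 [ 0.293  0.956 -0.001]
 [-0.    -0.001 -1.   ]]
{'intrinsics': array([[307.84861322,   0.        , 312.09537214],
       [  0.        , 307.84861322, 203.17194447],
       [  0.        ,   0.        ,   1.        ]]), 'tool_from_camera': array([[-1.25277949e-03, -9.56375920e-01, -2.92136149e-01,
         7.88890945e-02],
       [ 9.99998613e-01, -8.77377158e-04, -1.41603621e-03,
        -1.30904739e-05],
       [ 1.09794935e-03, -2.92137518e-01,  9.56375693e-01,
        -1.55833092e-01],
       [ 0.00000000e+00,  0.00000000e+00,  0.00000000e+00,
         1.00000000e+00]])}
```

View pics/top0.png

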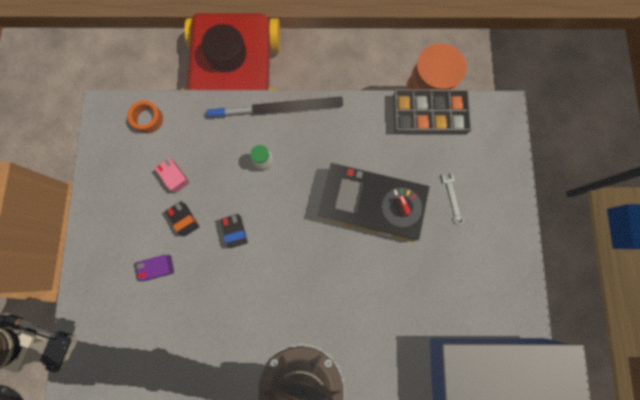

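View pics/side0.png

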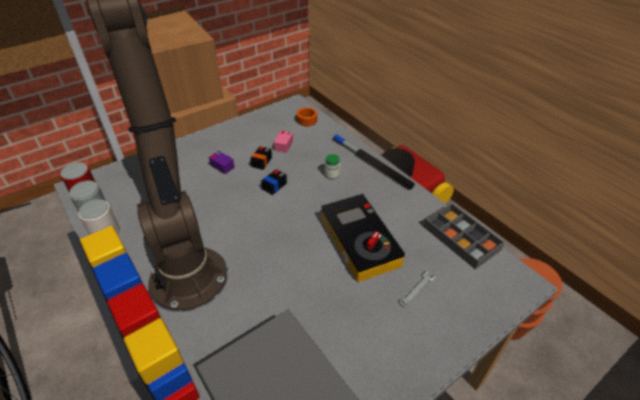

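The top view (x up, y left) shows the orange pack at about (181,218) with its contacts facing up-left, and the blue pack at (233,231). The tester is centred near (375,203) with its contacts at (353,173), the dial at (403,206), the jar at (261,157) and the wrench at (453,198).

```bash
python3 - <<'E'
from h import *
im=cv2.imread('pics/top0.png'); hsv=cv2.cvtColor(im,cv2.COLOR_BGR2HSV)
def blob(lo,hi,roi):
    x0,y0,x1,y1=roi; m=cv2.inRange(hsv[y0:y1,x0:x1],lo,hi); v,u=np.nonzero(m); return np.array([u.mean()+x0,v.mean()+y0]),len(u)
for nm,lo,hi,roi,z in [('orange band',(5,150,120),(20,255,255),(160,195,205,240),.05),('pack red',(0,120,80),(4,255,255),(160,195,190,220),.05),('blue',(100,150,80),(125,255,255),(215,210,250,250),.05),('jar',(40,100,60),(80,255,255),(245,140,280,175),.09),('tester red',(0,120,80),(8,255,255),(340,160,360,182),.075)]:
    p,n=blob(lo,hi,roi); print(nm,p,n,onz('top',p,z).round(3))
for roi,z,mx in [((160,195,205,245),.05,70),((310,155,440,245),.075,75)]:
    x0,y0,x1,y1=roi; m=(im[y0:y1,x0:x1].max(2)<mx).astype(np.uint8)
    cs=cv2.findContours(m,0,2)[0]; c=max(cs,key=cv2.contourArea)+np.array([x0,y0])
    b=cv2.boxPoints(cv2.minAreaRect(c)); P=np.array([onz('top',p,z) for p in b]); print(b.round(1).tolist(),P.round(3).tolist(),P.mean(0).round(3),np.linalg.norm(np.diff(P,axis=0),axis=1))
for n,p,z in[('dial',(403,206),.09),('well',(348,196),.075),('wrench',(453,198),0)]: print(n,onz('top',p,z).round(3))
E
```

```text
orange band [183.27777778 222.53703704] 162 [0.487 0.36  0.05 ]
pack red [170.5 211.5] 42 [0.521 0.401 0.05 ]
blue [234.         236.05376344] 93 [0.447 0.204 0.05 ]
jar [259.14009662 153.48792271] 207 [0.695 0.13  0.09 ]
tester red [350. 172.] 43 [ 0.642 -0.148  0.075]
[[164.60000610351562, 212.0], [182.6999969482422, 201.1999969482422], [189.60000610351562, 212.60000610351562], [171.5, 223.5]] [[0.52, 0.419, 0.05], [0.554, 0.366, 0.05], [0.518, 0.343, 0.05], [0.484, 0.396, 0.05]] [0.519 0.381 0.05 ] [0.06305307 0.0427627  0.06269021]
[[319.0, 217.0], [331.79998779296875, 163.5], [429.5, 186.6999969482422], [416.70001220703125, 240.3000030517578]] [[0.502, -0.053, 0.075], [0.669, -0.092, 0.075], [0.597, -0.388, 0.075], [0.434, -0.342, 0.075]] [ 0.551 -0.219  0.075] [0.17079155 0.3047866  0.1688699 ]
dial [ 0.534 -0.302  0.09 ]
well [ 0.567 -0.141  0.075]
wrench [ 0.577 -0.484  0.   ]
```

Everything fits the given sizes, and the tester's x axis is at about -0.238 rad. Next I move above the pack for a wrist look.

Emit:
move_arm(increments=[-0.037, -0.0125, 0, 0, 0.0918, -0.037, -0.0125, 0, 0, 0.0918, -0.037, -0.0125, 0, 0, 0.0918, -0.037, -0.0125, 0, 0, 0.0918, -0.037, -0.0125, 0, 0, 0.0918, -0.037, -0.0125, 0, 0, 0.0918, -0.037, -0.0125, 0, 0, 0.0918, -0.037, -0.0125, 0, 0, 0.0918, -0.037, -0.0125, 0, 0, 0.0918, -0.037, -0.0125, 0, 0, 0.0918])

```text
time: 1.1
eef_pos: [0.501, 0.3687, 0.2264]
eef_rot: [-0.464, -3.107, 0.001]
wrist_force: [0.9, 0.2, -0.2]
gripper_width: 0.092
grasp_force: 0.0
```

Emit:
move_arm(increments=[0, 0, 0, 0.142, 0.0918, 0, 0, 0, 0.142, 0.0918, 0, 0, 0, 0.142, 0.0918, 0, 0, 0, 0.142, 0.0918, 0, 0, 0, 0.142, 0.0918, 0, 0, 0, 0.142, 0.0918, 0, 0, 0, 0.142, 0.0918, 0, 0, 0, 0.142, 0.0918])

```text
time: 1.9
eef_pos: [0.4998, 0.3697, 0.2263]
eef_rot: [-2.07, -2.363, 0.001]
wrist_force: [-0.6, -0.1, -1.0]
gripper_width: 0.0918
grasp_force: 0.0
```

Emit:
move_arm(increments=[0, 0, 0, 0.142, 0.0918, 0, 0, 0, 0.142, 0.0918, 0, 0, 0, 0.142, 0.0918, 0, 0, 0, 0.142, 0.0918, 0, 0, 0, 0.142, 0.0918, 0, 0, 0, 0.142, 0.0918, 0, 0, 0, 0.142, 0.0918, 0, 0, 0, 0.142, 0.0918, 0, 0, 0, 0, 0.0918, 0, 0, 0, 0, 0.0918])

```text
time: 2.9
eef_pos: [0.4998, 0.3699, 0.2264]
eef_rot: [3.011, 0.894, -0.001]
wrist_force: [-1.0, 0.4, -0.0]
gripper_width: 0.0921
grasp_force: 0.0
```

```bash
python3 - <<'E'
from h import *
s,im=grab('wrist','w1.png')
print(s['qpos'],s['eef_pos'],Ro.from_rotvec(s['eef_rot']).as_matrix().round(3))
import pickle; pickle.dump(s,open('s1.pkl','wb'))
E
```

```text
[-1.16909021  0.48320464  0.67148871  1.61948097 -0.32145953  1.15275078
 -1.41505988] [0.49983848 0.36992972 0.22643578] [[ 0.838  0.546 -0.   ]
 [ 0.546 -0.838 -0.001]
 [-0.001  0.    -1.   ]]
```

View pics/w1.png

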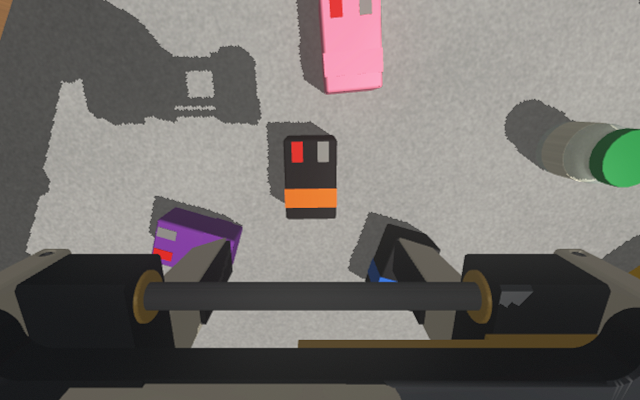

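```bash
python3 - <<'E'
from h import *
import pickle; s=pickle.load(open('s1.pkl','rb')); im=cv2.imread('pics/w1.png'); hsv=cv2.cvtColor(im,cv2.COLOR_BGR2HSV)
R=Ro.from_rotvec(s['eef_rot']).as_matrix(); o=np.array(s['eef_pos'])
def rep(n,m,x0,y0,z):
    c=max(cv2.findContours(m.astype(np.uint8),0,2)[0],key=cv2.contourArea)+np.array([x0,y0])
    b=cv2.boxPoints(cv2.minAreaRect(c)); P=np.array([onz('wrist',p,z,s) for p in b]); T=(P-o)@R
    print(n,b.round(1).tolist(),T[:,:2].round(4).tolist(),'c',T.mean(0).round(4),P.mean(0).round(4),'len',np.linalg.norm(np.diff(P,axis=0),axis=1).round(4))
def roi(x0,y0,x1,y1): return hsv[y0:y1,x0:x1]
r=roi(270,120,350,230)
print(r[:,40,2][::4], r[50,:,2][::4])
rep('orange',cv2.inRange(r,(8,150,100),(22,255,255)),270,120,.05)
rep('red',cv2.inRange(r,(0,150,100),(6,255,255)),270,120,.05)
rep('pack',(r[...,2]<58)|(r[...,1]>120),270,120,.05)
print('tcp pix blue', [((onz('wrist',p,.05,s)-o)@R).round(3).tolist() for p in [(400,225),(372,262),(438,240)]])
E
```

```text
[159  91  91  91  46  53  57  57  56  56  55  55  57  56  58  56  56 132
 235 235 234 233  52  59  58 174 174 175] [ 93  90  88  91  52  54  55  54  56  56  55  57  57  60  59  61  58 170
 167 160]
orange [[284.0, 188.0], [336.0, 188.0], [336.0, 207.0], [284.0, 207.0]] [[-0.0049, -0.0309], [-0.005, 0.0269], [-0.0272, 0.0274], [-0.0271, -0.0316]] c [-0.016  -0.002   0.1764] [0.4853 0.3628 0.05  ] len [0.0578 0.0222 0.059 ]
red [[291.0, 141.0], [302.0, 141.0], [302.0, 162.0], [291.0, 162.0]] [[0.0466, -0.022], [0.0466, -0.0103], [0.0242, -0.0106], [0.0242, -0.0225]] c [ 0.0354 -0.0164  0.1764] [0.5205 0.4029 0.05  ] len [0.0117 0.0224 0.0119]
pack [[284.0, 135.0], [336.0, 135.0], [336.0, 217.0], [284.0, 217.0]] [[0.0529, -0.0293], [0.0528, 0.0257], [-0.0392, 0.0277], [-0.0391, -0.0319]] c [ 0.0068 -0.002   0.1764] [0.5045 0.3752 0.05  ] len [0.055  0.092  0.0596]
tcp pix blue [[-0.049, 0.102, 0.176], [-0.097, 0.072, 0.177], [-0.068, 0.148, 0.177]]
```

The wrist view shows the orange pack centred near (310,176), aligned with the tool, and its size checks out at 92 x 58. It is offset (+0.007, -0.002) from the tool. I descend to TCP z ≈ 0.027 and grip.

Emit:
move_arm(increments=[0.007, -0.002, 0.02, 0, 0.0918, 0, 0, 0.035, 0, 0.0918, 0, 0, 0.035, 0, 0.0918, 0, 0, 0.035, 0, 0.0918, 0, 0, 0.03, 0, 0.0918, 0, 0, 0.024, 0, 0.0918, 0, 0, 0.015, 0, 0.0918, 0, 0, 0.005, 0, 0.0918, 0, 0, 0, 0, 0.0918])

```text
time: 3.85
eef_pos: [0.505, 0.3754, 0.0277]
eef_rot: [-3.013, -0.889, 0.0]
wrist_force: [0.9, 0.1, 0.3]
gripper_width: 0.0921
grasp_force: 0.0
```

Emit:
move_arm(increments=[0, 0, 0, 0, 0.05, 0, 0, 0, 0, 0.05, 0, 0, 0, 0, 0.05, 0, 0, 0, 0, 0.05, 0, 0, 0, 0, 0.05, 0, 0, 0, 0, 0.05, 0, 0, 0, 0, 0.05], grip_force=30)

```text
time: 4.55
eef_pos: [0.5049, 0.3756, 0.0281]
eef_rot: [-3.013, -0.887, -0.001]
wrist_force: [-1.6, 0.5, 5.1]
gripper_width: 0.0576
grasp_force: 29.9
```

Emit:
move_arm(increments=[0, 0, -0.005, 0, 0.05, 0, 0, -0.015, 0, 0.05, 0, 0, -0.025, 0, 0.05, 0, 0, -0.03, 0, 0.05, 0, 0, -0.03, 0, 0.05, 0, 0, -0.025, 0, 0.05, 0, 0, -0.015, 0, 0.05, 0, 0, -0.005, 0, 0.05])

```text
time: 5.35
eef_pos: [0.5054, 0.3756, 0.1797]
eef_rot: [-3.013, -0.887, -0.003]
wrist_force: [0.4, 0.1, -4.0]
gripper_width: 0.0579
grasp_force: 29.9
```

Emit:
move_arm(increments=[-0.0137, 0.0384, 0, 0, 0.05, -0.0137, 0.0384, 0, 0, 0.05, -0.0137, 0.0384, 0, 0, 0.05, -0.0137, 0.0384, 0, 0, 0.05, -0.0137, 0.0384, 0, 0, 0.05, -0.0137, 0.0384, 0, 0, 0.05, -0.0137, 0.0384, 0, 0, 0.05, -0.0137, 0.0384, 0, 0, 0.05, -0.0137, 0.0384, 0, 0, 0.05, -0.0137, 0.0384, 0, 0, 0.05])

```text
time: 6.35
eef_pos: [0.5972, -0.0231, 0.1767]
eef_rot: [-3.013, -0.887, 0.003]
wrist_force: [0.8, 0.6, -4.2]
gripper_width: 0.0581
grasp_force: 29.9
```

Emit:
move_arm(increments=[0, 0, 0, 0.116, 0.05, 0, 0, 0, 0.117, 0.05, 0, 0, 0, 0.116, 0.05, 0, 0, 0, 0.117, 0.05, 0, 0, 0, 0.116, 0.05, 0, 0, 0, 0.117, 0.05, 0, 0, 0, 0.116, 0.05, 0, 0, 0, 0, 0.05, 0, 0, 0, 0, 0.05])

```text
time: 7.25
eef_pos: [0.5973, -0.0214, 0.177]
eef_rot: [3.119, -0.374, -0.002]
wrist_force: [0.2, -0.7, -2.9]
gripper_width: 0.0582
grasp_force: 29.9
```

```bash
python3 - <<'E'
from h import *
s,im=grab('wrist','w2.png')
print(s['qpos'],s['eef_pos'],Ro.from_rotvec(s['eef_rot']).as_matrix().round(3),s['wrist_force'],s['wrist_torque'])
import pickle; pickle.dump(s,open('s2.pkl','wb'))
E
```

```text
[-0.64477038  0.5590263   0.8998258   1.75282603 -0.4914463   1.07381252
 -1.38565277] [ 0.59731519 -0.02143237  0.17697263] [[ 0.972 -0.237 -0.001]
 [-0.237 -0.972 -0.   ]
 [-0.001  0.001 -1.   ]] [ 0.16887435 -0.67526771 -2.85270185] [-0.00727434  0.09129111 -0.00810548]
```

View pics/w2.png

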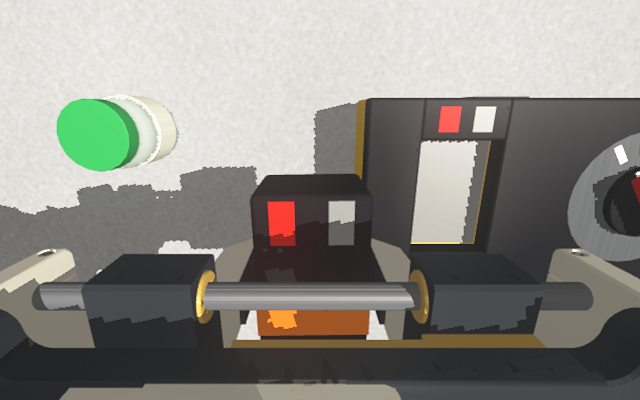

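The pack is held in the foreground, with its contacts at (281,223) and (342,223). The well is at about (412-490, 141-245), with contacts above it at (450,119) and (484,119). I enlarge the well to get its edges.

```bash
python3 - <<'E'
import cv2
im=cv2.imread('pics/w2.png'); cv2.imwrite('pics/w2c.png',cv2.resize(im[95:260,350:530],None,fx=3.6,fy=3.6,interpolation=cv2.INTER_CUBIC))
E
```

```text
(no output)
```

View pics/w2c.png

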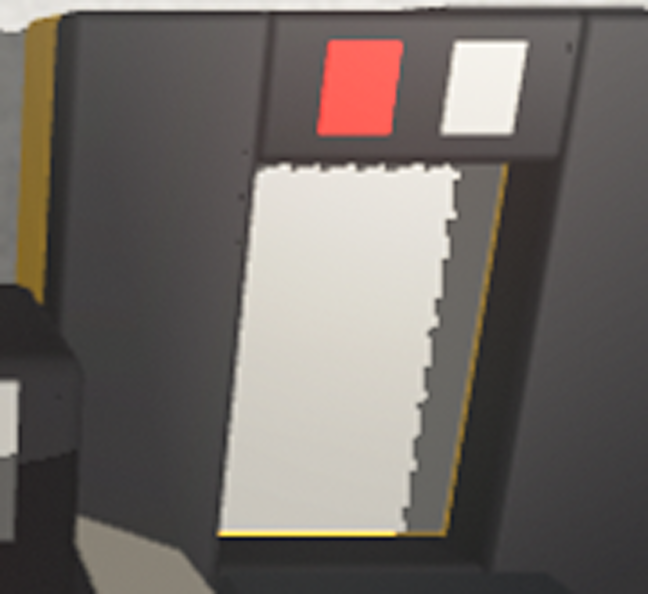

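```bash
python3 - <<'E'
from h import *
import pickle; s=pickle.load(open('s2.pkl','rb'))
R=Ro.from_rotvec(s['eef_rot']).as_matrix(); o=np.array(s['eef_pos'])
f=lambda c,z:((onz('wrist',(350+c[0]/3.6-.4,95+c[1]/3.6-.4),z,s)-o)@R)
C=np.array([f(c,.075) for c in[(258,160),(560,158),(487,570),(217,567)]])
print(C[:,:2].round(4).tolist(),np.linalg.norm(C-np.roll(C,-1,0),axis=1).round(4)); m=C.mean(0); print('well centre tool',m.round(4))
print('edge angles',[np.arctan2(*(a-b)[[1,0]]).round(4) for a,b in[(C[0],C[3]),(C[1],C[2])]])
print('tester corner/edge',[f(c,.075)[:2].round(4).tolist() for c in[(62,15),(45,300)]])
print('floor BR',f((447,535),.053)[:2].round(4))
im=cv2.imread('pics/w2.png');hsv=cv2.cvtColor(im,cv2.COLOR_BGR2HSV)
for n,lo,hi,(x0,y0,x1,y1),z in[('pk red',(0,150,80),(8,255,255),(255,190,310,255),None),('pk grey',(0,0,130),(180,60,255),(322,195,362,250),None),('t red',(0,120,80),(8,255,255),(430,100,465,135),.075),('t grey',(0,0,150),(180,60,255),(466,100,502,135),.075)]:
    mk=cv2.inRange(hsv[y0:y1,x0:x1],lo,hi); c=max(cv2.findContours(mk,0,2)[0],key=cv2.contourArea)+np.array([x0,y0])
    zz=z or s['eef_pos'][2]-.0279+.05
    b=cv2.boxPoints(cv2.minAreaRect(c)); P=np.array([((onz('wrist',p,zz,s)-o)@R)[:2] for p in b]); print(n,b.round().tolist(),P.mean(0).round(4),np.linalg.norm(np.diff(P,axis=0),axis=1).round(4))
E
```

```text
[[0.0558, 0.0902], [0.0562, 0.1593], [-0.0477, 0.1597], [-0.0467, 0.0903]] [0.0691 0.1038 0.0694 0.1025]
well centre tool [0.0044 0.1249 0.1021]
edge angles [np.float64(-0.0009), np.float64(-0.0035)]
tester corner/edge [[0.0873, 0.0437], [0.0232, 0.043]]
floor BR [-0.0479  0.1605]
pk red [[267.0, 201.0], [294.0, 200.0], [296.0, 245.0], [269.0, 246.0]] [ 0.029  -0.0142] [0.0123 0.0222 0.0128]
pk grey [[329.0, 201.0], [354.0, 201.0], [354.0, 223.0], [329.0, 223.0]] [0.0345 0.0136] [0.0113 0.0107 0.0116]
t red [[438.0, 132.0], [441.0, 104.0], [461.0, 106.0], [458.0, 134.0]] [0.0716 0.1114] [0.0218 0.0168 0.0219]
t grey [[472.0, 132.0], [476.0, 103.0], [496.0, 106.0], [492.0, 135.0]] [0.0715 0.1392] [0.0223 0.0166 0.0225]
```

The opening measures 103 x 69 mm and is square to the tool, with its centre at (+0.004, +0.125). The pack is centred in the hand. I move over the well and start lowering.

Emit:
move_arm(increments=[0.002, 0.015, 0, 0, 0.05, 0.002, 0.03, 0, 0, 0.05, 0, 0.035, 0, 0, 0.05, 0, 0.03, 0, 0, 0.05, 0, 0.015, 0, 0, 0.05, 0, 0, 0, 0, 0.05, 0, 0, 0.02, 0, 0.05, 0, 0, 0.02, 0, 0.05, 0, 0, 0.01, 0, 0.05, 0, 0, 0, 0, 0.05])

```text
time: 8.3
eef_pos: [0.5711, -0.1428, 0.1264]
eef_rot: [-3.118, 0.377, 0.004]
wrist_force: [0.3, 0.2, -4.4]
gripper_width: 0.0578
grasp_force: 29.9
```

```bash
python3 - <<'E'
from h import *
import pickle; s0=pickle.load(open('s2.pkl','rb')); s=get_state()
R=Ro.from_rotvec(s0['eef_rot']).as_matrix(); t=np.array(s0['eef_pos'])+R@[.0044-.0004,.1249,0]
print('well',t,'err tool',R.T@(t-s['eef_pos']),s['eef_pos'],(R.T@Ro.from_rotvec(s['eef_rot']).as_matrix()).round(4)[1,0])
E
```

```text
well [ 0.5716588  -0.14373426  0.17705712] err tool [ 0.00073339  0.00081114 -0.05067893] [ 0.57106615 -0.14279259  0.12637861] 0.0021
```

Error is under 1 mm. The underside is at 0.098, so there are 45 mm left to go.

Emit:
move_arm(increments=[0.001, 0.001, 0.008, 0, 0.05, 0, 0, 0.01, 0, 0.05, 0, 0, 0.01, 0, 0.05, 0, 0, 0.006, 0, 0.05, 0, 0, 0.003, 0, 0.05, 0, 0, 0.002, 0, 0.05, 0, 0, 0.002, 0, 0.05, 0, 0, 0, 0, 0.05])

```text
time: 9.1
eef_pos: [0.5725, -0.1451, 0.0867]
eef_rot: [-3.119, 0.38, -0.0]
wrist_force: [-0.8, 0.3, -3.7]
gripper_width: 0.0578
grasp_force: 29.9
```

Emit:
move_arm(increments=[0, 0, 0.001, 0, 0.05, 0, 0, 0.001, 0, 0.05, 0, 0, 0, 0, 0.05])

```text
time: 9.4
eef_pos: [0.5724, -0.145, 0.0847]
eef_rot: [-3.118, 0.38, 0.0]
wrist_force: [-0.5, -0.1, -4.1]
gripper_width: 0.0579
grasp_force: 29.9
```

Underside is at 0.057 and not yet touching.

Emit:
move_arm(increments=[0, 0, 0.001, 0, 0.05, 0, 0, 0.001, 0, 0.05, 0, 0, 0.001, 0, 0.05, 0, 0, 0, 0, 0.05])

```text
time: 9.8
eef_pos: [0.5724, -0.145, 0.0816]
eef_rot: [-3.119, 0.38, 0.0]
wrist_force: [-0.0, 0.0, -4.0]
gripper_width: 0.0578
grasp_force: 29.9
```

Emit:
move_arm(increments=[0, 0, 0.0005, 0, 0.05, 0, 0, 0.0005, 0, 0.05, 0, 0, 0, 0, 0.05])

```text
time: 10.1
eef_pos: [0.5725, -0.1451, 0.0811]
eef_rot: [-3.118, 0.38, -0.0]
wrist_force: [-1.9, 1.2, 2.7]
gripper_width: 0.0579
grasp_force: 29.9
```

Contact is made at the expected height (underside 0.053). I release, rise, and look.

Emit:
move_arm(increments=[0, 0, 0, 0, 0.065, 0, 0, 0, 0, 0.08, 0, 0, 0, 0, 0.08, 0, 0, 0, 0, 0.08, 0, 0, -0.01, 0, 0.08, 0, 0, -0.03, 0, 0.08, 0, 0, -0.04, 0, 0.08, 0, 0, -0.04, 0, 0.08, 0, 0.03, -0.02, 0, 0.08, 0, 0.03, 0, 0, 0.08])

```text
time: 11.1
eef_pos: [0.5597, -0.2043, 0.2247]
eef_rot: [3.118, -0.376, 0.009]
wrist_force: [1.1, 0.1, -1.4]
gripper_width: 0.0798
grasp_force: 0.0
```

Emit:
move_arm(increments=[0, 0.01, 0, 0, 0.08, 0, 0, 0, 0, 0.08, 0, 0, 0, 0, 0.08])

```text
time: 11.4
eef_pos: [0.5558, -0.212, 0.2205]
eef_rot: [-3.118, 0.379, 0.001]
wrist_force: [-0.2, 0.9, 0.2]
gripper_width: 0.0804
grasp_force: 0.0
```

```bash
python3 - <<'E'
from h import *
s,im=grab('wrist','w3.png')
print(s['qpos'],s['eef_pos'],s['eef_rot'])
import pickle; pickle.dump(s,open('s3.pkl','wb'))
E
```

```text
[-0.3368238   0.50698002  0.92186915  1.70696451 -0.438395    1.1499856
 -1.10384979] [ 0.55580331 -0.21202773  0.22048965] [-3.11769595e+00  3.79024822e-01  8.40446409e-04]
```

View pics/w3.png

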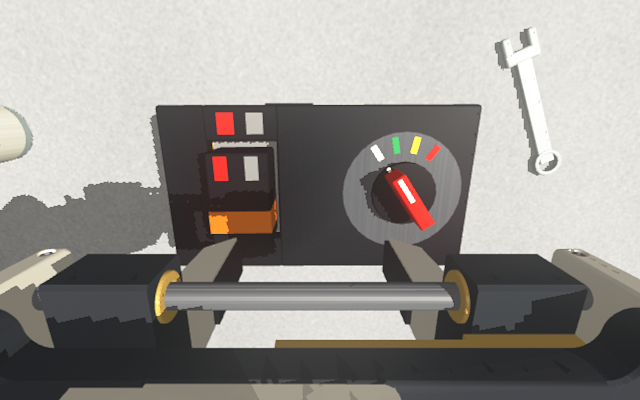

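The pack is in the well with its contacts (220,168)/(251,168) below the tester's (225,123)/(254,123). The dial's face centre is at about (402,189) and its bar runs from (392,175) to (427,225), pointing at the white mark. I measure both.

```bash
python3 - <<'E'
from h import *
import pickle; s=pickle.load(open('s3.pkl','rb'))
R=Ro.from_rotvec(s['eef_rot']).as_matrix(); o=np.array(s['eef_pos'])
im=cv2.imread('pics/w3.png');hsv=cv2.cvtColor(im,cv2.COLOR_BGR2HSV)
T=lambda p,z:((onz('wrist',p,z,s)-o)@R)[:2]
def cont(lo,hi,x0,y0,x1,y1):
    mk=cv2.inRange(hsv[y0:y1,x0:x1],lo,hi); return max(cv2.findContours(mk,0,1)[0],key=cv2.contourArea)+np.array([x0,y0])
res={}
for n,lo,hi,roi,z in[('pk red',(0,150,80),(8,255,255),(205,150,235,190),.103),('pk grey',(0,0,120),(180,60,255),(240,153,262,185),.103),('t red',(0,150,80),(8,255,255),(205,105,240,140),.075),
 ('green',(40,80,80),(85,255,255),(385,130,410,158),.075),('yellow',(22,120,100),(35,255,255),(405,130,425,160),.075),('redmark',(0,120,80),(9,255,255),(422,140,445,164),.075),
 ('bar',(0,120,60),(9,255,255),(384,164,440,236),.116)]:
    c=cont(lo,hi,*roi); P=np.array([T(p[0],z) for p in c],np.float32); r=cv2.minAreaRect(P); res[n]=np.array(r[0]); b=cv2.boxPoints(r)
    print(n,np.round(r[0],4),np.round(r[1],4),r[2]); 
    if n=='bar': print(b.round(4).tolist())
w=T((377,153.5),.075); print('white',w)
A=[w,res['green'],res['yellow'],res['redmark']]
M=np.array([[2*a[0],2*a[1],1] for a in A]);sol=np.linalg.lstsq(M,np.array([a@a for a in A]),rcond=None)[0];c=sol[:2]
print('circle',c,np.sqrt(sol[2]+c@c)); 
for a in A: print(np.degrees(np.arctan2(*(a-c)[::-1])))
# disc ellipse extents
print('face L/R',T((343,190),.075),T((462,190),.075),'T/B',T((404,132),.075),T((404,247),.075))
wd=np.array([.5724,-.145,0])+0; print('from well pose', ((wd-o)@R)[:2]+[0,.16])
E
```

```text
pk red [ 0.0289 -0.0824] [0.013  0.0219] 89.55059051513672
pk grey [ 0.0289 -0.0546] [0.0218 0.0125] 0.07345372438430786
t red [ 0.0668 -0.0827] [0.0168 0.0202] 89.98106384277344
green [0.0461 0.0812] [0.0063 0.0162] 78.23694610595703
yellow [0.0461 0.1003] [0.0166 0.0068] 11.823816299438477
redmark [0.0387 0.1177] [0.016  0.0064] 34.4548225402832
bar [0.0031 0.0864] [0.0165 0.064 ] 55.53936767578125
[[-0.02800000086426735, 0.09769999980926514], [0.024800000712275505, 0.061400000005960464], [0.0340999998152256, 0.07509999722242355], [-0.018699999898672104, 0.11129999905824661]]
white [0.03793009 0.06362798]
circle [0.00096354 0.09117614] 0.04612862396039866
-36.69416858896607
-12.433054910370847
11.422597669469896
35.075090181994796
face L/R [0.00119627 0.03149885] [0.00103963 0.15178652] T/B [0.05838739 0.08819435] [-0.06194403  0.0986208 ]
from well pose [0.00019542 0.09114001]
```

The pack is seated within 1 mm. The dial axis is at tool (0, +0.091), with the bar at -0.60 rad. I move over it, align, and check before descending.

Emit:
move_arm(increments=[0, 0.0302, 0, 0, 0.06, 0, 0.031, 0, 0, 0.06, 0, 0.03, 0, 0, 0.06, 0, 0, 0, -0.12, 0.06, 0, 0, 0, -0.12, 0.06, 0, 0, 0, -0.12, 0.06, 0, 0, 0, -0.12, 0.06, 0, 0, 0, -0.12, 0.06, 0, 0, 0.04, 0, 0.06, 0, 0, 0, 0, 0.06])

```text
time: 12.45
eef_pos: [0.5325, -0.2982, 0.1767]
eef_rot: [-3.086, -0.561, 0.008]
wrist_force: [-0.1, 0.8, -0.8]
gripper_width: 0.0599
grasp_force: 0.0
```

```bash
cat > e.py <<'E'
from h import *
import pickle; s0=pickle.load(open('s3.pkl','rb')); s=get_state()
R0=Ro.from_rotvec(s0['eef_rot']).as_matrix(); ax=np.array(s0['eef_pos'])+R0@[.0002,.0912,0]
R=Ro.from_rotvec(s['eef_rot']).as_matrix(); print('axis in tool',(R.T@(ax-s['eef_pos'])).round(4),'z',s['eef_pos'][2],'tool angle',np.arctan2((R0.T@R)[1,0],(R0.T@R)[0,0])+.6, 'torque',s['wrist_torque'],'q',s['qpos'].round(2))
E
python3 e.py
```

```text
axis in tool [ 0.0005  0.0026 -0.0438] z 0.17667791282423023 tool angle -0.0017776867971696086 torque [-0.06353352  0.19754346 -0.0202692 ] q [-0.05  0.53  0.72  1.71 -0.39  1.06 -0.42]
```

Emit:
move_arm(increments=[0, 0.0025, 0, 0, 0.06, 0, 0, 0.015, 0, 0.06, 0, 0, 0.03, 0, 0.06, 0, 0, 0.02, 0, 0.06, 0, 0, 0.012, 0, 0.06, 0, 0, 0.005, 0, 0.06, 0, 0, 0, 0, 0.06, 0, 0, 0, 0, 0.06])

```text
time: 13.25
eef_pos: [0.5352, -0.3044, 0.0997]
eef_rot: [3.091, 0.559, 0.002]
wrist_force: [0.7, -0.5, 0.2]
gripper_width: 0.0598
grasp_force: 0.0
```

```bash
python3 e.py
```

```text
axis in tool [ 0.0005 -0.0038 -0.1208] z 0.09965828633908072 tool angle 0.00048538150889254617 torque [-0.05743138  0.1411729  -0.03495712] q [-0.    0.62  0.66  1.78 -0.47  0.91 -0.35]
```

Emit:
move_arm(increments=[0, -0.0035, 0.003, 0, 0.06, 0, 0, 0.0045, 0, 0.06, 0, 0, 0, 0, 0.06, 0, 0, 0, 0, 0.06, 0, 0, 0, 0, 0.06])

```text
time: 13.75
eef_pos: [0.5335, -0.3008, 0.0913]
eef_rot: [3.091, 0.559, 0.0]
wrist_force: [0.5, 0.5, 0.1]
gripper_width: 0.0598
grasp_force: 0.0
```

```bash
python3 e.py
```

```text
axis in tool [ 7.000e-04  1.000e-04 -1.291e-01] z 0.09134534486817364 tool angle 0.00041336169775918474 torque [-0.13660836  0.172995    0.03469604] q [-0.    0.62  0.65  1.79 -0.47  0.89 -0.35]
```

Aligned. Now I close on the bar.

Emit:
move_arm(increments=[0, 0, 0, 0, 0.03, 0, 0, 0, 0, 0.02, 0, 0, 0, 0, 0.005, 0, 0, 0, 0, 0.005, 0, 0, 0, 0, 0.005, 0, 0, 0, 0, 0.005, 0, 0, 0, 0, 0.005, 0, 0, 0, 0, 0.005, 0, 0, 0, 0, 0.005], grip_force=45)

```text
time: 14.65
eef_pos: [0.5331, -0.2998, 0.0912]
eef_rot: [-3.09, -0.559, 0.001]
wrist_force: [-2.2, 4.0, 5.6]
gripper_width: 0.0137
grasp_force: 45.0
```

```bash
python3 e.py
```

```text
axis in tool [ 0.0007  0.0009 -0.1292] z 0.09119009340434173 tool angle -3.1589970405643264e-05 torque [0.92326445 0.77825309 0.06409436] q [-0.    0.62  0.65  1.79 -0.47  0.89 -0.35]
```

Emit:
move_arm(increments=[0, 0, 0, 0.08, 0.005, 0, 0, 0, 0.08, 0.005, 0, 0, 0, 0.08, 0.005, 0, 0, 0, 0.08, 0.005, 0, 0, 0, 0.08, 0.005, 0, 0, 0, 0.08, 0.005, 0, 0, 0, 0.08, 0.005, 0, 0, 0, 0.08, 0.005, 0, 0, 0, 0.08, 0.005, 0, 0, 0, 0, 0.005])

```text
time: 15.65
eef_pos: [0.5331, -0.2999, 0.0912]
eef_rot: [-3.089, 0.569, 0.002]
wrist_force: [-3.2, 4.8, 5.8]
gripper_width: 0.0134
grasp_force: 45.0
```

```bash
python3 e.py
```

```text
axis in tool [ 0.0011  0.0002 -0.1292] z 0.09116646350161521 tool angle 0.722690874360632 torque [1.07580729 0.86562367 0.07554162] q [-0.12  0.69  0.85  1.8  -0.63  0.95 -0.93]
```

Emit:
move_arm(increments=[0, 0, 0, 0.07, 0.005, 0, 0, 0, 0.07, 0.005, 0, 0, 0, 0.07, 0.005, 0, 0, 0, 0.07, 0.005, 0, 0, 0, 0.07, 0.005, 0, 0, 0, 0.07, 0.005, 0, 0, 0, 0.05, 0.005, 0, 0, 0, 0, 0.005, 0, 0, 0, 0, 0.005])

```text
time: 16.55
eef_pos: [0.5331, -0.2999, 0.0912]
eef_rot: [-2.873, 1.269, 0.002]
wrist_force: [-4.1, 4.9, 4.9]
gripper_width: 0.0133
grasp_force: 45.0
```

```bash
python3 e.py; python3 - <<'E'
from h import *
s,im=grab('wrist','w4.png'); _,t=grab('top','top4.png')
a=cv2.resize(im[100:320,100:500],(800,440)); b=cv2.resize(t[150:250,310:440],None,fx=1.5,fy=1.5)
a[0:150,0:195]=b; cv2.imwrite('pics/c4.png',a[:,:,::-1])
E
```

```text
axis in tool [ 0.001  -0.0003 -0.1292] z 0.09120093348418748 tool angle 1.1897350869651393 torque [1.07736303 0.83415283 0.15344883] q [-0.18  0.74  0.97  1.8  -0.72  1.   -1.31]
```

View pics/c4.png

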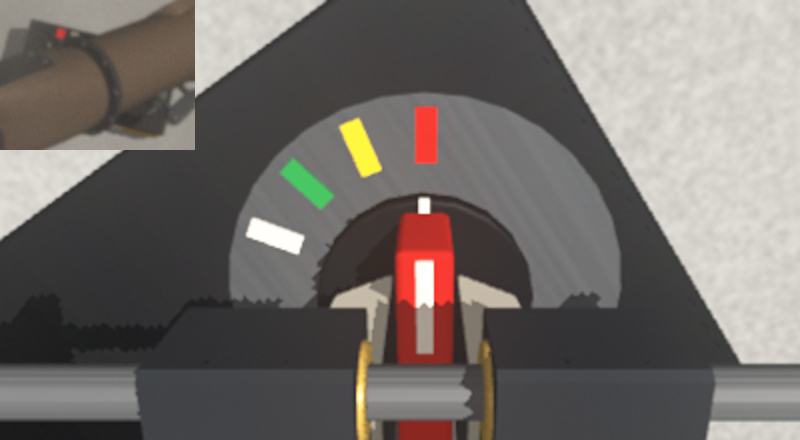

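The bar points straight at the red mark (425,135), gripped on both sides. I hold for over 1 s, then hand in.

Emit:
move_arm(increments=[0, 0, 0, 0, 0.005, 0, 0, 0, 0, 0.005, 0, 0, 0, 0, 0.005, 0, 0, 0, 0, 0.005, 0, 0, 0, 0, 0.005, 0, 0, 0, 0, 0.005, 0, 0, 0, 0, 0.005, 0, 0, 0, 0, 0.005, 0, 0, 0, 0, 0.005, 0, 0, 0, 0, 0.005])

```text
time: 17.65
eef_pos: [0.5331, -0.2999, 0.0912]
eef_rot: [-2.873, 1.269, 0.002]
wrist_force: [-3.1, 4.1, 5.0]
gripper_width: 0.0136
grasp_force: 45.0
```

Emit:
move_arm(increments=[0, 0, 0, 0, 0.005, 0, 0, 0, 0, 0.005, 0, 0, 0, 0, 0.005, 0, 0, 0, 0, 0.005])

```text
time: 18.05
eef_pos: [0.5331, -0.2999, 0.0912]
eef_rot: [-2.873, 1.269, 0.002]
wrist_force: [-3.2, 4.4, 6.4]
gripper_width: 0.0134
grasp_force: 45.0
```

```bash
python3 e.py; python3 -c "
from station import *
print(finish_job())"
```

```text
axis in tool [ 0.0011 -0.0003 -0.1292] z 0.09119809712726143 tool angle 1.1896436468825642 torque [1.03643102 0.85787735 0.18525128] q [-0.18  0.74  0.97  1.8  -0.72  1.   -1.31]
the job is handed in; nothing more can be done
None
```

The job is handed in at about 18 s: the orange-striped pack is seated in the well and let go, contacts to contacts, and the gripper is holding the dial at the red mark (gripper angle 1.19 rad); the hand-in returned no verdict.

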